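# Strip the forked yoke from a drive unit

### The job

Take the wedge tool from its stand and slide it down between the shaft and the bridge of the spring clip, so that the clip is spread and eased off the shaft by the wedge alone; do not touch the clip with the gripper while it is still locked on the shaft. Put the wedge back upright in its stand, fully down, and the loose clip in the grey tray; only then lift the forked yoke off the shaft and stand it upright, forks up, in the middle of the round cork pad. Leave everything else on the bench where it is.

Things in the scene. Friction and masses are not known exactly. Their poses are not given: they have to be found in the camera images.
- drive: Fixed grey gearbox, 90 x 90 x 43 mm high, a blue motor (42 mm diameter) lying out 68 mm from its -x side, and an upright steel shaft at its centre. Origin: centre of the underside, on the shaft's axis; z up, x from the motor towards the clip's bridge. The yoke rests on a flange 48 mm above the origin.
- shaft_top (a point): Centre of the shaft's top end, 121 mm above the bench; axes as drive. Shaft 20 mm thick (square at its foot, round above). 7.5 to 17.5 mm below this point is a groove 16 mm in diameter for the clip; above the groove a head 20 mm in diameter, its rim narrowing to 14 mm at the top.
- clip: Loose U-shaped dark spring-steel clip, 36 g, flat on the yoke's forks, jaws locked in the groove. Origin: underside, on the shaft's axis while locked; x to the bridge (closed end), z up. Two sprung jaws, 8 mm high, 28 mm over both, 17 mm apart inside, run from the bridge to x = -10 mm, where inward bumps narrow the gap to 10 mm. To be freed it is pushed along +x.
- bridge (a point): Centre of the underside of the clip's bridge, a bar 7 mm (x) x 34 mm (y) x 10 mm high, 20.5 mm along x from the clip's origin; axes as clip. Locked, it leaves a gap of 7 mm between its inner side and the shaft's head. Its two ends, 34 mm apart, 3 mm outside the jaws, are the place to grip the freed clip.
- gap (a point): Middle of that gap in the clip, at the bridge's top, 13.5 mm along x from the clip's origin; axes as clip. Pushed some 8 mm along +x the jaws are spread widest (10 N or so); then their springs carry the clip on, and from about 15 mm it is free, still lying on the forks. Draw it 10 mm or more farther along +x before lifting, clear of the shaft's head.
- wedge: Loose wedge tool, 160 g, upright in its stand. Origin: at the thin lower end, mid width, in the flat upright face (x = 0); z up, x towards the sloping face. Steel blade 7 mm wide (y), 56 mm long, thickness (x) growing evenly from 2 mm at the end to 26 mm at z = 56 mm; above it a shoulder, x 0 to 28 mm, 38 mm wide, z 56 to 62 mm.
- handle (a point): Point in the wedge's black handle, 14 mm along x and 95 mm along z from the wedge's origin; axes as wedge. The handle is 22 mm (x) x 24 mm (y), z 62 to 122 mm. In use the flat face slides down the shaft's head, the slope facing the bridge; with the thin end 2 mm above the floor between the forks the clip has been pushed about 17 mm.
- yoke: Loose aluminium forked yoke, 300 g: base plate 68 mm (x) x 50 mm (y) x 12 mm with a 22 mm square hole over the shaft, and two upright forks 68 mm long (x), y = 11 to 25 mm either side, up to z = 56 mm. The channel between them is 22 mm wide, its floor at z = 12 mm. Origin: centre of the underside; on the shaft its axes are those of drive.
- yoke_grip (a point): Point midway between the two forks, 42 mm above the yoke's underside; axes as yoke. The yoke is gripped across the forks' outer faces, 50 mm apart along y. It must rise 75 mm to clear the shaft's top.
- stand: Fixed wooden block, 72 mm (x) x 64 mm (y) x 62 mm high, with an upright slot 32 x 17 mm for the wedge. Origin at bench level, 14 mm from the slot's centre, which lies at x = +14 mm. With the wedge home its shoulder rests on the block, its origin is straight above this one (within some mm) at 6 mm height, and its axes are the stand's.
- tray: Fixed open grey plastic tray, 130 mm (x) x 100 mm (y), 24 mm high, walls and floor 4 mm. Origin at the centre of its underside.
- pad: Fixed round cork pad, 130 mm diameter, 5 mm thick. Origin at the centre of its underside.
- grease: Loose bystander: plain aluminium can, 52 mm diameter, 70 mm tall. Origin under its centre.
- driver: Loose bystander: screwdriver lying on the bench.
- spanner: Loose bystander: spanner lying on the bench.
- pulley: Loose bystander: dark steel pulley, 56 mm diameter, 30 mm high. Origin under its centre.
- cup: Loose bystander: white cup, 60 mm across, 50 mm tall. Origin under its centre.
- block: Loose bystander: dark steel block 50 x 30 x 30 mm. Origin under its centre.
- solvent: Loose bystander: white bottle, 60 mm diameter, 130 mm tall. Origin under its centre.
There are look-alikes about, which are no part of the job. There is more than one size of the wedge; the job needs the smallest.

How it is judged:
By the outcome, as a careful person would: the job done as asked, in the order asked, and still so for the second after the job is handed in, with the robot touching nothing.
It also fails if it takes over 72 s, if anything falls off the work surface, if the arm or the gripper's body presses on something with over 40 N, if the wrist force passes 120 N, or if a joint passes its speed limit or range.

### The arm

A 7-joint arm with a two-finger parallel gripper is mounted at the origin on the work surface. World frame = base frame: x ahead of the robot, y to its left, z up, the work surface at z = 0. Lengths are in m, angles in rad, forces in N, time in s.
With the tool pointing down it reaches from about 0.4 to 0.875 m from the base axis. Payload 19.3 kg.
Tool frame: the origin (TCP) lies at the very end of the fingers, on their centre line; the grasp point (between the pads) lies 19 mm behind it; z points along the fingers, y is the direction in which the jaws open and shut (so a half turn about z gives the same grasp; the last joint's range is limited). The gripper opens to 85 mm and grips with 20 to 120 N. Pads are 22 mm wide; open, the fingers measure 114 mm over their backs; the gripper's body (76 mm by 85 mm) begins 54 mm behind the grasp point. The pads swing forward as they close: fully open they stand 13 mm farther back than shut.
Start: joints at [-1.283, 0.521, -0.036, 1.599, 0.021, 1.021, -0.113], TCP at [0.219, 0.585, 0.231] pointing down, gripper open.
Joint ranges: [-2.91, 2.91], [-0.3, 2.13], [-1.5, 1.42], [0.17, 2.43], [-1.26, 4.41], [0.16, 1.93], [-2.52, 2.52]. Speed limits (rad/s): [1.89, 1.89, 2.39, 2.39, 3.01, 3.01, 3.01].

### API

Orientations are given as [roll, pitch, yaw] about the fixed x, y, z axes, in that order (R = Rz(yaw) Ry(pitch) Rx(roll)).
In Python, from workcell import bot gives the robot as it stands.
- The arm moves only by the tool carry_out, never from a script. Its argument "targets" is a list of rows, each a list of 7 numbers: the shift along the tool's x, y, z in mm, then the turn, a rotation vector about the tool's x, y, z in units of 6 degrees (1.0 is 6 degrees), then the closure in counts, from 0 (fully open) to 255 (shut). A call has 1 to 5 rows; each row shifts and turns the commanded pose from where the row before left it, along the tool's axes as they then stand; what a row does not reach is not made up. A row lasts 1/12 s, in which the tool goes at most 41.7 mm and 7.16 degrees, less where a joint would pass 70% of its speed; a pose out of reach is approached as far as the arm can. A call is refused whole if a number of a shift passes 41.7 or a number of a turn 1, either way. A call with a gripper value outside its range is refused whole. The fingers move at their own pace and stop on an object; "force" is the grip in N (left out, the last holds). Time passes only in rows, so rows that do not move let the fingers close. It gives the time, the measured TCP pose, the force and the opening at its end, in the units of the state.
- bot.observe(): the state, without advancing time (a new reading comes with each control period).
- bot.grab_frame(name): name is "scene" or "top" or "wrist"; returns a dict with "color" (384x512x3 uint8, red, green, blue), "z_map" (384x512 float32, m along the optical axis (not along the pixel's ray), 0 where there is no reading), "K" (3x3 intrinsics, pixels), "k1" (the pictures are not rectified: a ray, as slopes to the right and down, at radius r is drawn at 1 + k1 r^2 times it, then the intrinsics apply), "cam_to_world" (4x4, takes a point from camera to world coordinates); the wrist camera has in their place "T_tool_cam" (4x4, takes a point from camera to tool coordinates, whose origin is the TCP and whose axes are the flange's). Camera axes: x right, y down, z forward; pixel columns grow to the right and rows downward; lengths in m; the calibration is good to about 2 mm. A picture is of the moment at which its call begins: read the wrist's pose just before it.
- bot.job_done(): hands the job in, once; it reports no verdict.
The state is a dict: "clock": time; "qpos": joint angles; "qd": joint speeds; "joint_efforts": joint torques, N m; "position": TCP position; "tool_rot": TCP orientation; "force": force on the tool from outside, world axes, zero at the start; "moment": the same for the moment, N m; "grip_width": finger opening in m.
Only numpy, scipy, OpenCV 4.12 (cv2) and the standard library are available. Lean on these libraries where they do the work, as an engineer would, in place of code of your own. Each camera call takes 0.05 s, during which the arm holds its last target. There are 200 camera calls.

## Working session

There is one attempt and no reset: what is moved stays moved. The work goes in short steps, Python scripts to look and compute and a tool call to move; the robot and the scene stay as the last step left them, time stands still between calls to the robot, and variables do not carry over. Pictures are saved under pics/ and viewed, about 8 in all and at most 12, crops included, and the job is handed in when it is done.

Besides the shell and the picture viewer there is one more tool, called after "Call:" in YAML: its name, and indented under it one key for each argument. carry_out: Moves the arm, as the interface text tells. Its arguments: {"type":"object","properties":{"targets":{"type":"array","items":{"type":"array","items":{"type":"number"}}},"force":{"type":"number"}},"required":["targets"]}

```bash
mkdir -p pics; ls; cat > h.py <<'E'
import numpy as np, cv2
from workcell import bot
from scipy.spatial.transform import Rotation as R
def save(n,f): cv2.imwrite('pics/'+n+'.png',cv2.cvtColor(f['color'],cv2.COLOR_RGB2BGR))
def ToolT(s):
    T=np.eye(4);T[:3,:3]=R.from_euler('xyz',s['tool_rot']).as_matrix();T[:3,3]=s['position'];return T
def grab(n):
    s=bot.observe(); f=bot.grab_frame(n)
    f['T']=f['cam_to_world'] if 'cam_to_world' in f else ToolT(s)@f['T_tool_cam']
    return f
def rays(f,uv):
    uv=np.atleast_2d(np.array(uv,float)); K=f['K']
    d=np.c_[(uv[:,0]-K[0,2])/K[0,0],(uv[:,1]-K[1,2])/K[1,1]]; u=d.copy()
    for _ in range(20): u=d/(1+f['k1']*(u**2).sum(1,keepdims=True))
    return np.c_[u,np.ones(len(u))]
def onplane(f,uv,z):
    r=rays(f,uv)@f['T'][:3,:3].T; o=f['T'][:3,3]
    return o+r*((z-o[2])/r[:,2])[:,None]
def cloud(f):
    h,w=f['z_map'].shape; v,u=np.mgrid[:h,:w]
    r=rays(f,np.c_[u.ravel(),v.ravel()])*f['z_map'].reshape(-1,1)
    p=r@f['T'][:3,:3].T+f['T'][:3,3]; p[f['z_map'].ravel()==0]=np.nan
    return p.reshape(h,w,3)
def project(f,P):
    P=np.atleast_2d(P); c=(P-f['T'][:3,3])@f['T'][:3,:3]; u=c[:,:2]/c[:,2:]
    u=u*(1+f['k1']*(u**2).sum(1,keepdims=True)); return u*[f['K'][0,0],f['K'][1,1]]+[f['K'][0,2],f['K'][1,2]]
E
cat > a.py <<'E'
from h import *
a=grab('scene');b=grab('top');c=grab('wrist')
for n,f in (('scene',a),('top',b),('wrist',c)):
    save(n,f); print(n,f['K'][0,0],f['k1'],f['T'][:3,3],f['T'][:3,2]); np.savez(''+n,**f)
im=np.hstack([cv2.imread('pics/%s.png'%n) for n in('scene','top')])
print(bot.observe())
E
python3 a.py
```

```text
pics
scene 352.3240244854528 0.021240842839041183 [1.11918167 0.45784569 0.64438632] [-0.64921845 -0.48211727 -0.58828424]
top 425.94138158991825 0.007891529695517617 [ 0.3299133  -0.01997589  1.45760368] [ 1.48497889e-01 -2.64732482e-04 -9.88912689e-01]
wrist 327.7768593601647 -0.08825092287527866 [0.15304523 0.60973325 0.37389216] [ 0.25455307 -0.09676183 -0.96220574]
{'clock': 0.15, 'qpos': array([-1.28320734,  0.52186406, -0.03634274,  1.59985246,  0.02117345,
        1.0210785 , -0.11276951]), 'qd': array([-1.04873239e-05, -5.38773434e-04, -1.62283387e-03, -3.51858962e-03,
        2.25469657e-03,  2.21686793e-04,  2.37558580e-04]), 'joint_efforts': array([ 1.58053586e-03, -9.27389646e+01,  1.98076397e+00, -3.70060980e+01,
        1.80093379e-02,  6.25064800e-03, -5.01372563e-05]), 'position': array([0.21880558, 0.58519514, 0.2308747 ]), 'tool_rot': array([-3.14077381e+00,  2.31377935e-05,  2.78382080e+00]), 'force': array([ 0.23564529, -1.44711532, -0.28850706]), 'moment': array([-0.04108383, -0.01233674, -0.05316459]), 'grip_width': 0.08551605014315777}
```

View pics/scene.png

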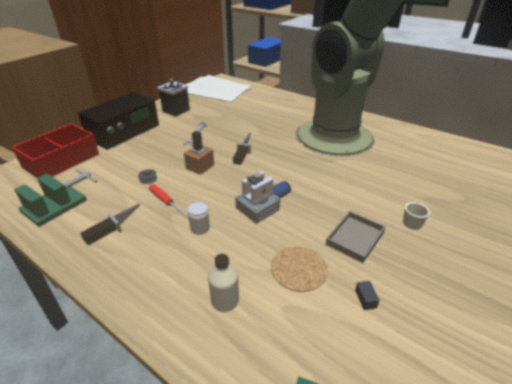

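View pics/top.png

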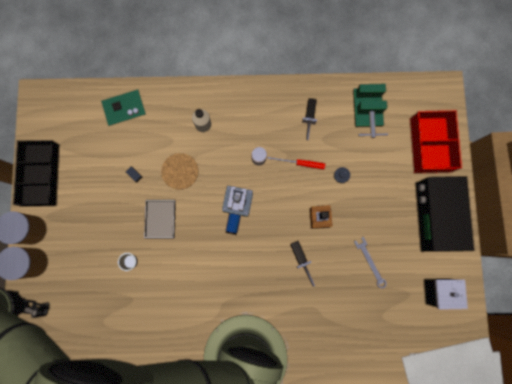

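The scene view shows the drive at (262,195), the stand with its upright wedge at (200,155), the tray at (356,236) and the pad at (299,268). In the top view they are at drive (237,201), stand (321,217), tray (160,219) and pad (180,171). The two other wedges lie on the bench.

```bash
cat > b.py <<'E'
from h import *
f=dict(np.load('top.npz')); P=cloud(f); c=f['color']
hsv=cv2.cvtColor(c,cv2.COLOR_RGB2HSV)
def rep(n,m,x0,x1,y0,y1,z=None):
    mm=np.zeros(m.shape,np.uint8); mm[y0:y1,x0:x1]=m[y0:y1,x0:x1]
    k,l,st,ce=cv2.connectedComponentsWithStats(mm); i=1+st[1:,4].argmax(); q=(l==i)
    cs,_=cv2.findContours(q.astype(np.uint8),0,1); C=max(cs,key=cv2.contourArea)
    zz=np.nanmedian(P[q][:,2]); z=zz if z is None else z
    W=onplane(f,C[:,0,:],z)[:,:2].astype(np.float32)
    r=cv2.minAreaRect(W*1000); print(n,st[i],'z %.3f'%zz,'rect c',np.round(r[0],1),'sz',np.round(r[1],1),'ang',round(r[2],1))
Z=P[...,2]
rep('tray',Z>0.012,138,185,190,248,0.024)
rep('pad',(hsv[...,1]>105),155,205,145,195,0.005)
rep('gearbox',(Z>0.02),210,265,175,220,None)
rep('gearbox43',(Z>0.03)&(hsv[...,1]<80),210,265,175,220,0.043)
rep('yoke',(Z>0.08),210,265,175,220,0.104)
rep('motor',(hsv[...,0]>100)&(hsv[...,0]<125)&(hsv[...,1]>120),215,250,205,245,.035)
rep('stand',(Z>0.04),300,340,195,235,.062)
rep('wedge',(Z>0.09),300,340,195,235,.12)
for (u,v) in ((311,115),(302,262),(202,119),(260,156),(342,175),(127,262),(134,174),(371,262),(310,164)): print((u,v),P[v,u].round(3))
crop=c[170:245,205:345]; cv2.imwrite('pics/c1.png',cv2.cvtColor(cv2.resize(crop,None,fx=5.5,fy=5.5,interpolation=2),4))
E
python3 b.py
```

```text
tray [144 200  31  38 193] z 0.022 rect c [456. 279.] sz [101.7 124.9] ang 88.9
pad [ 160  151   39   40 1165] z 0.004 rect c [622.7 215.4] sz [133.4 134.2] ang 60.3
gearbox [222 185  31  35 815] z 0.046 rect c [498.4  17.2] sz [ 92.5 112. ] ang 77.6
gearbox43 [222 185  31  31 721] z 0.049 rect c [505.4  16. ] sz [91.8 98.4] ang 77.4
yoke [227 187  20  24 261] z 0.105 rect c [509.2  15.3] sz [50.4 69.6] ang 77.7
motor [227 214  13  19 177] z 0.040 rect c [435.6  31.2] sz [32.6 60.3] ang 76.7
stand [311 205  22  23 451] z 0.063 rect c [ 449.3 -259.9] sz [73.  67.1] ang 1.3
wedge [320 211   9   8  69] z 0.126 rect c [ 449.6 -259.4] sz [25.7 22.1] ang 88.9
(311, 115) [ 0.806 -0.247  0.028]
(302, 262) [ 0.302 -0.195  0.034]
(202, 119) [0.776 0.126 0.098]
(260, 156) [ 0.654 -0.064  0.07 ]
(342, 175) [ 0.592 -0.344  0.027]
(127, 262) [0.313 0.39  0.004]
(134, 174) [0.61  0.367 0.026]
(371, 262) [ 0.297 -0.43   0.005]
(310, 164) [ 0.633 -0.236  0.026]
```

View pics/c1.png

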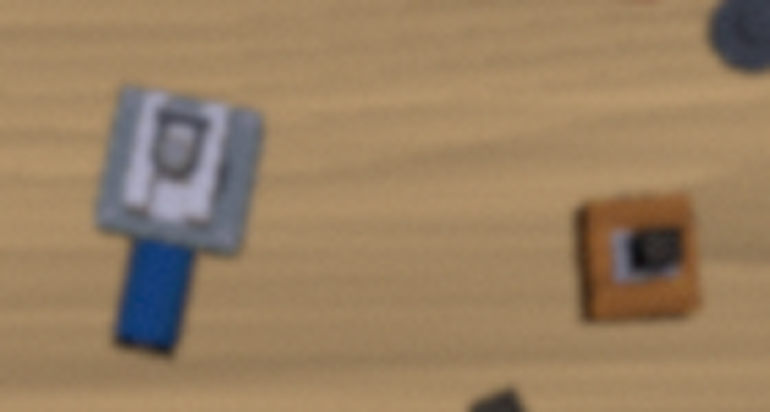

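The crop confirms the motor on the near side, so the clip's bridge points away from the robot and the drive's yaw is about -12.3°. The wedge stands in its block with the handle top at 126 mm, which matches the smallest size. I'll move over the drive for a closer look.

Call:
carry_out:
  targets:
    - [-29.4,-27,0,0,0,0,0]
    - [-29.4,-27,0,0,0,0,0]
    - [-29.4,-27,0,0,0,0,0]
    - [-29.4,-27,0,0,0,0,0]
    - [-29.4,-27,0,0,0,0,0]

```text
clock: 0.57
position: [0.3097, 0.4056, 0.2312]
tool_rot: [-3.141, -0.0, 2.784]
force: [0.5, 0.7, 0.1]
grip_width: 0.0854
```

Call:
carry_out:
  targets:
    - [-29.4,-27,0,0,0,0,0]
    - [-29.4,-27,0,0,0,0,0]
    - [-29.4,-27,0,0,0,0,0]
    - [-29.4,-27,0,0,0,0,0]
    - [-29.4,-27,0,0,0,0,0]

```text
clock: 0.98
position: [0.4001, 0.2276, 0.2314]
tool_rot: [3.141, 0.0, 2.784]
force: [1.7, 0.5, 0.3]
grip_width: 0.0854
```

Call:
carry_out:
  targets:
    - [-29.4,-27,0,0,0,0,0]
    - [-29.4,-27,0,0,0,0,0]
    - [-29.4,-27,0,0,0,0,0]
    - [-29.4,-27,0,0,0,0,0]
    - [-29.4,-27,0,0,0,0,0]

```text
clock: 1.4
position: [0.4906, 0.0496, 0.2314]
tool_rot: [3.141, 0.0, 2.784]
force: [1.0, 0.6, 0.2]
grip_width: 0.0853
```

Call:
carry_out:
  targets:
    - [-29.4,-27,0,0,0,-0.7,0]
    - [0,0,0,0,0,-0.67,0]
    - [0,0,0,0,0,0,0]
    - [0,0,0,0,0,0,0]

```text
clock: 1.73
position: [0.5079, 0.0162, 0.231]
tool_rot: [3.141, -0.001, 2.925]
force: [-0.1, 0.5, -0.1]
grip_width: 0.0854
```

```bash
cat > w.py <<'E'
import sys
from h import *
f=grab('wrist'); n=sys.argv[1]; np.savez(n,**f); save(n,f)
s=bot.observe(); print(s['clock'],s['position'].round(4),np.degrees(s['tool_rot']).round(2),s['qpos'].round(2))
P=cloud(f); Z=P[...,2]; ok=np.isfinite(Z)
print('depth ok',ok.mean())
for lo,hi in ((.035,.045),(.098,.108),(.110,.1165),(.1175,.126)):
    m=((Z>lo)&(Z<hi)&(np.hypot(P[...,0]-.508,P[...,1]-.0155)<.075))
    q=P[m][:,:2]
    if len(q)>20:
        r=cv2.minAreaRect((q*1000).astype(np.float32)); print(lo,hi,len(q),'mean',(q.mean(0)*1000).round(1),'z',np.median(Z[m]).round(4),np.round(r[0],1),np.round(r[1],1),round(r[2],1))
E
python3 w.py w1
```

```text
1.7833 [0.5078 0.0168 0.2311] [ 1.7999e+02 -4.0000e-02  1.6763e+02] [-0.27  0.34  0.15  1.91 -0.06  0.9   1.27]
depth ok 0.9962514241536459
0.035 0.045 3793 mean [484.7  22.3] z 0.043 [494.9  20.6] [ 90.5 120.5] 77.6
0.098 0.108 2222 mean [506.7  18. ] z 0.1044 [510.5  17.2] [50.1 67.7] 77.7
0.11 0.1165 776 mean [521.2  14.9] z 0.1131 [517.8  15.8] [33.1 34.1] 76.8
0.1175 0.126 458 mean [510.2  17.3] z 0.1208 [510.9  17.1] [18.7 20. ] 77.5
```

Call:
carry_out:
  targets:
    - [0,-35.3,0,0,0,0,0]
    - [-0.5,-35.3,0,0,0,0,0]
    - [-0.5,-35.3,0,0,0,0,0]
    - [-0.5,-35.3,0,0,0,0,0]
    - [-0.5,-35.3,0,0,0,0,0]

```text
clock: 2.2
position: [0.4722, -0.1569, 0.2315]
tool_rot: [3.141, 0.0, 2.928]
force: [2.0, -0.3, 0.4]
grip_width: 0.0849
```

Call:
carry_out:
  targets:
    - [0,-35.3,0,0,0,0,0]
    - [0,-35.3,0,0,0,0,0]
    - [0,-35.3,0,0,0,-0.76,0]
    - [0,0,0,0,0,-0.76,0]
    - [0,0,0,0,0,-0.76,0]

```text
clock: 2.62
position: [0.4497, -0.261, 0.2313]
tool_rot: [-3.141, -0.0, -3.117]
force: [-0.3, 0.2, -0.4]
grip_width: 0.0855
```

Call:
carry_out:
  targets:
    - [0,0,0,0,0,0,0]
    - [0,0,0,0,0,0,0]

```text
clock: 2.78
position: [0.4504, -0.2593, 0.2313]
tool_rot: [3.141, 0.0, -3.119]
force: [-0.2, -0.3, 0.4]
grip_width: 0.0854
```

```bash
sed -e 's/^for lo.*/for lo,hi in ((.056,.065),(.0655,.075),(.122,.132)):/' -e 's/\.508/.4495/;s/\.0155/-(-.2595)*-1/' -e 's/<.075/<.06/' w.py > w2.py; grep hypot w2.py; python3 w2.py w2
```

```text
m=((Z>lo)&(Z<hi)&(np.hypot(P[...,0]-.4495,P[...,1]--(-.2595)*-1)<.06))
2.8333 [ 0.4504 -0.2593  0.2314] [ 1.7999e+02  1.0000e-02 -1.7873e+02] [ 0.26  0.36  0.2   1.88 -0.09  0.91  2.09]
depth ok 0.9960479736328125
0.056 0.065 3094 mean [ 444.2 -260.2] z 0.0623 [ 450.2 -260.3] [72.  64.2] 1.9
0.0655 0.075 470 mean [ 445.7 -259.7] z 0.0684 [ 450.5 -260.1] [28.  37.9] 1.6
0.122 0.132 819 mean [ 449.3 -260.2] z 0.1281 [ 450.5 -260.2] [22.3 23.7] 1.9
```

View pics/w2.png

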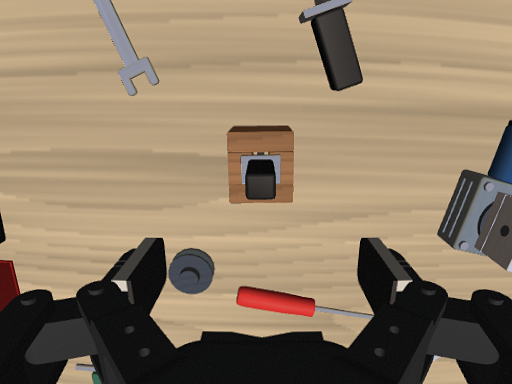

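The handle is centred at (450.5, -260.2) with yaw about 1.8°, and the sizes match (28x38 shoulder, 22x24 handle). I'll go down and grip across y.

Call:
carry_out:
  targets:
    - [0,-0.9,37,0,0,-0.09,0]
    - [0,0,37,0,0,0,0]
    - [0,0,37,0,0,0,0]
    - [0,0,30,0,0,0,0]
    - [0,0,8,0,0,0,0]
  force: 90

```text
clock: 3.25
position: [0.4485, -0.2595, 0.0786]
tool_rot: [3.139, -0.005, -3.109]
force: [-2.0, 0.5, -0.3]
grip_width: 0.0856
```

Call:
carry_out:
  targets:
    - [0,0,0,0,0,0,255]
    - [0,0,0,0,0,0,255]
    - [0,0,0,0,0,0,255]
    - [0,0,0,0,0,0,255]
    - [0,0,0,0,0,0,255]

```text
clock: 3.67
position: [0.4508, -0.2615, 0.0837]
tool_rot: [-3.141, 0.002, -3.108]
force: [-0.5, 5.7, 3.6]
grip_width: 0.0254
```

Call:
carry_out:
  targets:
    - [0,0,0,0,0,0,255]
    - [0,0,0,0,0,0,255]
    - [0,0,0,0,0,0,255]

```text
clock: 3.92
position: [0.4508, -0.2615, 0.0838]
tool_rot: [-3.141, 0.002, -3.108]
force: [-1.9, 2.3, 15.1]
grip_width: 0.0231
```

Call:
carry_out:
  targets:
    - [0,0,-10,0,0,0,255]
    - [0,0,-25,0,0,0,255]
    - [0,0,-35,0,0,0,255]
    - [0,0,-35,0,0,0,255]
    - [0,0,-35,0,0,0,255]

```text
clock: 4.33
position: [0.4496, -0.2612, 0.2248]
tool_rot: [-3.141, 0.0, -3.108]
force: [1.1, -0.1, -1.3]
grip_width: 0.0233
```

Call:
carry_out:
  targets:
    - [0,0,-8,0,0,0,255]
    - [0,0,0,0,0,0,255]
    - [0,0,0,0,0,0,255]

```text
clock: 4.58
position: [0.45, -0.2611, 0.2304]
tool_rot: [-3.141, 0.001, -3.108]
force: [0.3, -0.1, -2.9]
grip_width: 0.023
```

```bash
cat > t.py <<'E'
from h import *
f=grab('scene'); s=bot.observe(); print(s['clock'],s['position'].round(4),np.degrees(s['tool_rot']).round(2),s['force'].round(1))
T=ToolT(s); p=s['position']; yaw=s['tool_rot'][2]-np.pi
ax=np.array([np.cos(yaw),np.sin(yaw),0])
for sg in (1,-1):  # wedge x along sg*ax ; tip at -14mm in x from handle
    for dz,x in ((-76,1),(-20,0),(-20,26),(-14,14)):
        print(sg,dz,x,project(f,p+sg*ax*(x-14)/1000+[0,0,dz/1000]).round(1))
u=project(f,p+[0,0,-.04])[0].astype(int)
c=f['color'][u[1]-40:u[1]+40,u[0]-50:u[0]+50]; print('origin',u-[50,40])
cv2.imwrite('pics/s2.png',cv2.cvtColor(cv2.resize(c,None,fx=7,fy=7,interpolation=2),4))
E
python3 t.py
```

```text
4.6333 [ 0.4496 -0.2609  0.2296] [ 1.7997e+02 -5.0000e-02 -1.7806e+02] [ 0.7  0.1 -2.4]
1 -76 1 [[198.2 122.8]]
1 -20 0 [[196.6 105.6]]
1 -20 26 [[190.6 108.6]]
1 -14 14 [[193.2 105.3]]
-1 -76 1 [[192.4 126.1]]
-1 -20 0 [[190.1 108.9]]
-1 -20 26 [[196.1 105.8]]
-1 -14 14 [[193.2 105.3]]
origin [144  73]
```

View pics/s2.png

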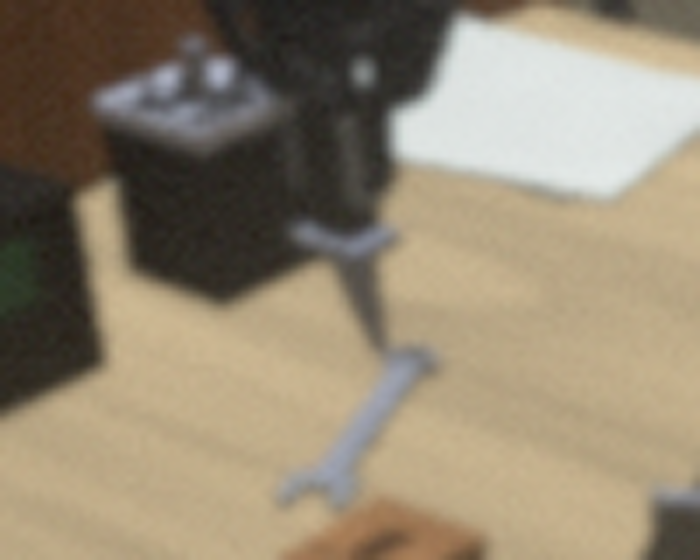

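The tip is at scene pixel (198.3, 123), which matches wedge +x pointing to world +x. The wedge is therefore in tool −x and needs no flip. I'll take it to the gap.

Call:
carry_out:
  targets:
    - [-11.8,33.7,0,0,0,0,255]
    - [-11.8,33.7,0,0,0,0,255]
    - [-11.8,33.7,0,0,0,0,255]
    - [-11.8,33.7,0,0,0,0,255]
    - [-11.8,33.7,0,0,0,0,255]

```text
clock: 5.05
position: [0.5028, -0.0891, 0.2288]
tool_rot: [3.141, -0.003, -3.108]
force: [1.6, -0.0, -1.7]
grip_width: 0.0231
```

Call:
carry_out:
  targets:
    - [-11.8,33.7,0,0,0,0,255]
    - [-11.8,33.7,0,0,0,0,255]
    - [-11.8,33.7,0,0,0,0.8,255]
    - [0,0,0,0,0,0.8,255]
    - [0,0,0,0,0,0.78,255]

```text
clock: 5.47
position: [0.5348, 0.0136, 0.2283]
tool_rot: [-3.141, -0.003, 2.926]
force: [-0.3, -1.1, -2.2]
grip_width: 0.0232
```

Call:
carry_out:
  targets:
    - [0,0,0,0,0,0,255]
    - [0,0,0,0,0,0,255]
    - [0,0,0,0,0,0,255]

```text
clock: 5.72
position: [0.5349, 0.011, 0.2296]
tool_rot: [-3.141, -0.001, 2.929]
force: [-0.9, -0.0, -0.9]
grip_width: 0.0234
```

```bash
python3 w.py w3; cat > g.py <<'E'
import sys
from h import *
s=bot.observe(); p=s['position']*1000; y=s['tool_rot'][2]
D=np.array([510.4,17.2]); a=np.radians(-12.35); ex=np.array([np.cos(a),np.sin(a)]); ey=np.array([-ex[1],ex[0]])
d=p[:2]-D; print('t',s['clock'],'p',p.round(1),'TCP in drive x,y',(d@ex).round(1),(d@ey).round(1),'tip x',(d@ex-14).round(1),'tip z',(p[2]-76).round(1),'rot',np.degrees(s['tool_rot']).round(2),'F',s['force'].round(1),'M',s['moment'].round(2))
E
python3 g.py
```

```text
5.7667 [0.535  0.011  0.2298] [-1.7998e+02 -5.0000e-02  1.6776e+02] [-0.26  0.39  0.17  1.85 -0.08  0.92  1.3 ]
depth ok 0.9962361653645834
0.035 0.045 3970 mean [485.5  22.3] z 0.043 [494.7  20.6] [ 90.6 121.4] 78.0
0.098 0.108 2357 mean [507.7  17.8] z 0.1044 [511.   17.1] [50.3 67.1] 77.7
0.11 0.1165 770 mean [520.9  14.9] z 0.113 [517.7  15.4] [33.6 33.7] 77.8
0.1175 0.126 505 mean [510.5  17.2] z 0.1209 [511.   17.2] [18.9 19.9] 77.5
t 5.7667 p [535.   11.  229.8] TCP in drive x,y 25.4 -0.8 tip x 11.4 tip z 153.8 rot [-1.7998e+02 -5.0000e-02  1.6776e+02] F [-0.1  0.7 -2. ] M [-0.08  0.02 -0.03]
```

View pics/w3.png

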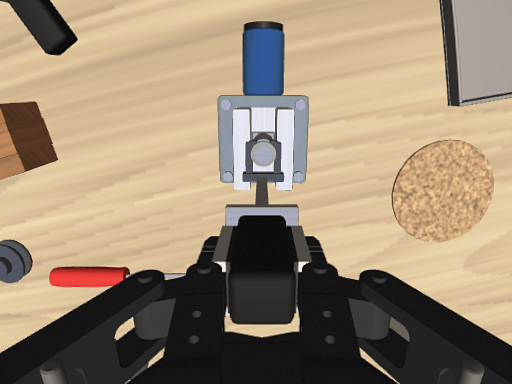

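The wrist view shows the shaft head at (262,153), the clip's bridge at (262,177), and the wedge's shoulder and blade below it at (262,190-210). I'll measure the wedge's flat face from depth relative to the shaft.

```bash
cat > m.py <<'E'
import sys
from h import *
f=dict(np.load(sys.argv[1]+'.npz')); P=cloud(f)*1000
D=np.array([510.7,17.2]); a=np.radians(-12.35); ex=np.array([np.cos(a),np.sin(a)]); ey=np.array([-ex[1],ex[0]])
X=(P[...,:2]-D)@ex; Y=(P[...,:2]-D)@ey; Z=P[...,2]
for lo in range(130,230,6):
    m=(Z>=lo)&(Z<lo+6)&(X>0)&(X<60)&(abs(Y)<25)
    if m.sum()>8: print(lo,m.sum(),'x',np.percentile(X[m],[2,50,98]).round(1),'y',np.percentile(Y[m],[2,50,98]).round(1))
print(project(f,np.r_[D+ex*11.4,153.8]/1000),project(f,np.r_[D+ex*13.4,153.8]/1000))
E
python3 m.py w3
```

```text
148 10 x [10.5 10.7 10.8] y [-4. -1.  2.]
154 21 x [10.3 10.8 10.9] y [-4.1 -0.7  2. ]
160 22 x [10.5 10.7 11.1] y [-4.  -1.4  1.7]
166 29 x [10.3 10.6 11. ] y [-4.5 -0.7  1.9]
172 31 x [10.5 10.7 11.1] y [-4.5 -1.3  1.8]
178 30 x [10.5 10.8 11.1] y [-4.3 -1.   2.4]
184 34 x [10.5 10.8 11.1] y [-4.3 -1.   2.3]
190 43 x [10.4 10.8 11.2] y [-4.1 -0.7  2.2]
196 38 x [10.4 10.7 11.2] y [-4.  -1.2  2.1]
202 48 x [10.5 10.9 11.3] y [-4.9 -1.2  2.1]
208 585 x [10.5 11.7 20.6] y [-19.6   0.3  17.6]
214 611 x [10.9 14.  20.6] y [-19.2  -2.2  17.1]
220 216 x [13.4 14.  15.4] y [-12.   -0.7  10.1]
226 240 x [13.5 14.  15.8] y [-12.1  -1.1  10.1]
[[262.99112636 178.48826184]] [[262.97767871 181.28989364]]
```

The flat face is upright at x = 10.8 mm in drive axes (the head's surface is at 10) and y is -1. I'll nudge it +0.7/+1 and go down.

Call:
carry_out:
  targets:
    - [-0.7,1,10,0,0,0,255]
    - [0,0,12,0,0,0,255]
    - [0,0,6,0,0,0,255]
    - [0,0,5,0,0,0,255]
    - [0,0,5,0,0,0,255]
  force: 110

```text
clock: 6.18
position: [0.5362, 0.0121, 0.1917]
tool_rot: [-3.141, -0.0, 2.926]
force: [0.0, -0.1, -1.5]
grip_width: 0.0231
```

Call:
carry_out:
  targets:
    - [0,0,4,0,0,0,255]
    - [0,0,4,0,0,0,255]
    - [0,0,0,0,0,0,255]

```text
clock: 6.43
position: [0.536, 0.0122, 0.1837]
tool_rot: [-3.141, -0.001, 2.926]
force: [1.1, 0.6, -1.9]
grip_width: 0.0228
```

```bash
python3 g.py
```

```text
t 6.4333 p [536.   12.2 183.7] TCP in drive x,y 26.1 0.6 tip x 12.1 tip z 107.7 rot [-1.7998e+02 -4.0000e-02  1.6766e+02] F [ 1.1  0.6 -1.9] M [ 0.04 -0.01  0.02]
```

Call:
carry_out:
  targets:
    - [0,0,4,0,0,0,255]
    - [0,0,4,0,0,0,255]
    - [0,0,4,0,0,0,255]
    - [0,0,4,0,0,0,255]
    - [0,0,0,0,0,0,255]

```text
clock: 6.85
position: [0.5353, 0.0124, 0.1675]
tool_rot: [-3.141, -0.002, 2.926]
force: [-3.7, -0.2, -1.4]
grip_width: 0.0226
```

```bash
python3 g.py
```

```text
t 6.85 p [535.3  12.4 167.5] TCP in drive x,y 25.4 0.6 tip x 11.4 tip z 91.5 rot [-1.7998e+02 -1.1000e-01  1.6767e+02] F [-3.7 -0.2 -1.4] M [ 0.2   0.95 -0.02]
```

Call:
carry_out:
  targets:
    - [0,0,4,0,0,0,255]
    - [0,0,4,0,0,0,255]
    - [0,0,4,0,0,0,255]
    - [0,0,4,0,0,0,255]
    - [0,0,0,0,0,0,255]

```text
clock: 7.27
position: [0.5362, 0.0122, 0.1516]
tool_rot: [-3.141, -0.0, 2.926]
force: [-0.2, -0.2, -1.9]
grip_width: 0.0228
```

Call:
carry_out:
  targets:
    - [0,0,4,0,0,0,255]
    - [0,0,4,0,0,0,255]
    - [0,0,3,0,0,0,255]
    - [0,0,0,0,0,0,255]

```text
clock: 7.6
position: [0.536, 0.0122, 0.1406]
tool_rot: [-3.141, -0.001, 2.926]
force: [-0.6, -0.3, -2.0]
grip_width: 0.0229
```

```bash
python3 g.py; python3 w.py w4|tail -2; sed -i 's/range(130,230,6)/range(96,216,6)/' m.py; python3 m.py w4
```

```text
t 7.6 p [536.   12.2 140.6] TCP in drive x,y 26.1 0.6 tip x 12.1 tip z 64.6 rot [-1.7998e+02 -4.0000e-02  1.6766e+02] F [-0.6 -0.3 -2. ] M [ 0.01 -0.01  0.03]
0.11 0.1165 302 mean [520.1  14.8] z 0.1125 [512.9  16.6] [28.3 23.8] 77.9
0.1175 0.126 2139 mean [517.3  15.9] z 0.1219 [516.7  16.4] [38.3 31.5] 77.3
96 22 x [0.  3.1 9.9] y [-11.  -10.9  11.1]
102 1542 x [ 0.4  9.3 29.7] y [-24.5 -11.2  24.5]
108 277 x [ 9.2 11.5 14. ] y [-14.1  -5.9  13.7]
114 165 x [ 0.6  8.1 12. ] y [-9.7 -0.3  9.6]
120 1398 x [ 0.5 12.3 21.3] y [-17.8   0.2  18.6]
126 212 x [11.9 14.7 20.7] y [-16.6   1.2  17.7]
132 214 x [14.3 14.7 16.5] y [-10.6   0.2  11.5]
138 243 x [14.2 14.8 16. ] y [-10.6   0.3  11.7]
144 437 x [13.2 14.7 17.8] y [-21.    0.7  22. ]
150 632 x [13.1 14.8 17.9] y [-23.6  -0.1  23.9]
156 713 x [13.1 14.9 18.1] y [-23.7   0.7  23.9]
162 812 x [13.1 14.9 18. ] y [-23.6   0.3  24. ]
168 838 x [13.1 14.8 17.9] y [-22.8   0.3  23.2]
174 1125 x [13.3 15.  33.8] y [-16.4   0.4  17.3]
180 4009 x [11.9 21.9 34.8] y [-18.4   0.4  19. ]
186 1126 x [10.8 12.6 32.4] y [-23.6   0.   24.1]
192 861 x [11.8 12.6 15.6] y [-23.2  13.1  24.3]
198 213 x [11.8 12.5 19.4] y [-23.  -11.5  24.2]
204 683 x [ 7.   7.8 18.9] y [-21.8 -10.2  22.9]
210 1772 x [ 6.8  7.7 15.3] y [-21.1   2.   22.4]
[[260.32287769 228.5884899 ]] [[260.32260775 232.88199812]]
```

The push force peaked and then dropped, and the jaw tips are now at x ≈ +9, so the clip has moved about 19 mm and is free. I'll withdraw and return the wedge.

Call:
carry_out:
  targets:
    - [0,0,-6,0,0,0,255]
    - [0,0,-12,0,0,0,255]
    - [0,0,-20,0,0,0,255]
    - [0,0,-26,0,0,0,255]
    - [0.7,-1,-27,0,0,0,255]

```text
clock: 8.07
position: [0.5351, 0.0114, 0.2337]
tool_rot: [-3.141, -0.0, 2.926]
force: [0.9, 0.4, -1.9]
grip_width: 0.0227
```

Call:
carry_out:
  targets:
    - [0,0,0,0,0,-0.8,255]
    - [0,0,0,0,0,-0.8,255]
    - [0,0,0,0,0,-0.78,255]
    - [11.8,-33.7,0,0,0,0,255]
    - [11.8,-33.7,0,0,0,0,255]

```text
clock: 8.48
position: [0.5141, -0.0562, 0.2329]
tool_rot: [3.141, 0.001, -3.104]
force: [1.1, -1.7, -2.0]
grip_width: 0.0228
```

Call:
carry_out:
  targets:
    - [11.8,-33.7,0,0,0,0,255]
    - [11.8,-33.7,0,0,0,0,255]
    - [11.8,-33.7,0,0,0,0,255]
    - [11.8,-33.7,0,0,0,0,255]
    - [11.8,-33.7,0,0,0,0,255]

```text
clock: 8.9
position: [0.46, -0.2288, 0.2332]
tool_rot: [-3.141, 0.001, -3.108]
force: [1.1, -0.3, -2.4]
grip_width: 0.0229
```

Call:
carry_out:
  targets:
    - [11.8,-33.7,0,0,0,0,255]
    - [0,0,0,0,0,0,255]
    - [0,0,0,0,0,0,255]
    - [0,0,0,0,0,0,255]

```text
clock: 9.23
position: [0.4502, -0.2611, 0.2327]
tool_rot: [3.141, 0.0, -3.108]
force: [0.3, 0.6, -1.3]
grip_width: 0.0226
```

```bash
python3 g.py; python3 w2.py w5|grep 0.056; sed 's/510.7,17.2/450.3,-260.3/;s/-12.35/1.8/;s/range(.*)/range(130,216,12)/;s/X>0/X>-30/' m.py >m2.py; python3 m2.py w5
```

```text
t 9.2333 p [ 450.2 -261.1  232.7] TCP in drive x,y 0.7 -284.8 tip x -13.3 tip z 156.7 rot [ 1.7999e+02  3.0000e-02 -1.7808e+02] F [ 0.3  0.6 -1.3] M [-0.01 -0.   -0.  ]
0.056 0.065 3916 mean [ 447.3 -260.2] z 0.0623 [ 450.3 -260.2] [72.3 64.1] 2.1
154 21 x [-14.6 -14.3 -14. ] y [-3.7 -0.3  2.5]
166 26 x [-14.6 -14.3 -14.1] y [-3.5 -0.6  2.4]
178 34 x [-14.7 -14.3 -14.1] y [-4.  -0.3  2.8]
190 37 x [-14.6 -14.2 -14. ] y [-3.8 -0.9  2.6]
202 42 x [-14.7 -14.2 -13.7] y [-3.7 -0.6  2.4]
214 1004 x [-14.4 -11.6  -4.5] y [-18.9  -0.6  17.8]
[[262.24203203 211.02361147]] [[262.23185164 213.62863544]]
```

Call:
carry_out:
  targets:
    - [0,0.5,30,0,0,0,255]
    - [0,0,30,0,0,0,255]
    - [0,0,30,0,0,0,255]
    - [0,0,30,0,0,0,255]
    - [0,0,20,0,0,0,255]

```text
clock: 9.7
position: [0.45, -0.2591, 0.0902]
tool_rot: [3.141, -0.001, -3.106]
force: [-0.3, 0.4, -2.8]
grip_width: 0.023
```

Call:
carry_out:
  targets:
    - [0,0,6,0,0,0,255]
    - [0,0,3,0,0,0,255]
    - [0,0,0,0,0,0,255]
    - [0,0,0,0,0,0,255]

```text
clock: 10.03
position: [0.451, -0.2602, 0.0844]
tool_rot: [-3.141, 0.001, -3.107]
force: [-0.1, 0.1, -1.3]
grip_width: 0.0226
```

```bash
python3 g.py
```

```text
t 10.0333 p [ 451.  -260.2   84.4] TCP in drive x,y 1.3 -283.7 tip x -12.7 tip z 8.4 rot [-1.7999e+02  7.0000e-02 -1.7799e+02] F [-0.1  0.1 -1.3] M [ 0.03 -0.   -0.04]
```

Call:
carry_out:
  targets:
    - [0,0,0.8,0,0,0,255]
    - [0,0,0,0,0,0,255]
    - [0,0,0,0,0,0,60]
    - [0,0,0,0,0,0,0]
    - [0,0,0,0,0,0,0]

```text
clock: 10.45
position: [0.4504, -0.2607, 0.0829]
tool_rot: [-3.141, 0.001, -3.107]
force: [-0.4, 0.3, 0.5]
grip_width: 0.058
```

Call:
carry_out:
  targets:
    - [0,0,0,0,0,0,0]
    - [0,0,-15,0,0,0,0]
    - [0,0,-35,0,0,0,0]
    - [0,0,-38,0,0,0,0]
    - [0,0,-38,0,0,0,0]

```text
clock: 10.87
position: [0.4495, -0.2606, 0.2099]
tool_rot: [3.141, -0.001, -3.108]
force: [1.2, 0.1, 0.3]
grip_width: 0.0857
```

Call:
carry_out:
  targets:
    - [0,0,-23,0,0,0,0]
    - [0,0,0,0,0,0,0]
    - [0,0,0,0,0,0,0]

```text
clock: 11.12
position: [0.4506, -0.2609, 0.2327]
tool_rot: [-3.141, 0.002, -3.108]
force: [-0.6, -0.1, -0.7]
grip_width: 0.0852
```

```bash
python3 g.py; python3 w2.py w6
```

```text
t 11.1167 p [ 450.6 -260.9  232.7] TCP in drive x,y 1.0 -284.5 tip x -13.0 tip z 156.7 rot [-1.7995e+02  1.3000e-01 -1.7806e+02] F [-0.6 -0.1 -0.7] M [0.05 0.02 0.  ]
11.1667 [ 0.4501 -0.2606  0.2315] [-1.7999e+02  2.0000e-02 -1.7805e+02] [ 0.25  0.36  0.21  1.88 -0.09  0.91  2.11]
depth ok 0.996002197265625
0.056 0.065 3036 mean [ 444.1 -260.3] z 0.0623 [ 450.1 -260.2] [71.7 64.1] 2.2
0.0655 0.075 448 mean [ 445.6 -260.7] z 0.0684 [ 450.6 -264.9] [27.8 45.8] 2.4
0.122 0.132 827 mean [ 449.6 -260.3] z 0.1281 [ 450.4 -260.4] [21.9 23.8] 2.3
```

Call:
carry_out:
  targets:
    - [-13.5,33.3,0,0,0,0,0]
    - [-13.5,33.3,0,0,0,0,0]
    - [-13.5,33.3,0,0,0,0,0]
    - [-13.5,33.3,0,0,0,0,0]
    - [-13.5,33.3,0,0,0,0,0]

```text
clock: 11.58
position: [0.5116, -0.0903, 0.2302]
tool_rot: [3.141, -0.002, -3.108]
force: [1.3, -0.5, 1.0]
grip_width: 0.0857
```

Call:
carry_out:
  targets:
    - [-13.5,33.3,0,0,0,0,0]
    - [-13.5,33.3,0,0,0,0,0]
    - [-13.1,33.3,0,0,0,0.8,0]
    - [0,0,0,0,0,0.8,0]
    - [0,0,0,0,0,0.78,0]

```text
clock: 12.0
position: [0.5484, 0.0114, 0.2297]
tool_rot: [-3.141, -0.003, 2.926]
force: [-0.8, -0.6, 0.9]
grip_width: 0.0851
```

Call:
carry_out:
  targets:
    - [0,0,0,0,0,0,0]
    - [0,0,0,0,0,0,0]

```text
clock: 12.17
position: [0.5481, 0.0091, 0.2304]
tool_rot: [-3.141, -0.002, 2.929]
force: [-0.9, -0.1, -0.7]
grip_width: 0.0858
```

```bash
python3 g.py; python3 w.py w7; sed 's/range(.*)/(96,100,104,108,112,116,120)/;s/lo+6/lo+4/;s/X>0/X>12/' m.py >m3.py; python3 m3.py w7
```

```text
t 12.1667 p [548.1   9.1 230.4] TCP in drive x,y 38.6 0.1 tip x 24.6 tip z 154.4 rot [-1.7995e+02 -9.0000e-02  1.6780e+02] F [-0.9 -0.1 -0.7] M [ 0.04  0.02 -0.03]
12.2167 [0.5482 0.0089 0.2307] [-1.7996e+02 -7.0000e-02  1.6781e+02] [-0.26  0.41  0.18  1.81 -0.09  0.93  1.32]
depth ok 0.9959208170572916
0.035 0.045 4121 mean [487.9  22.1] z 0.043 [495.3  20.5] [ 90.7 122.3] 77.6
0.098 0.108 2644 mean [507.9  18. ] z 0.1044 [512.1  16.9] [50.3 70. ] 77.7
0.11 0.1165 867 mean [538.4  10.6] z 0.1131 [526.5  12.6] [33.1 52.6] 78.9
0.1175 0.126 519 mean [510.6  17.2] z 0.1209 [511.1  17.2] [18.7 19.7] 77.3
100 167 x [12.8 24.2 34.2] y [-24.9  15.1  24.7]
104 472 x [12.3 23.1 35.6] y [-24.1   8.4  24.3]
108 169 x [12.1 25.2 36. ] y [-14.6   4.4  14. ]
112 623 x [12.7 36.  42.3] y [-16.1  -0.6  15. ]
[[261.78249768 159.29821433]] [[261.77113012 162.17662874]]
```

View pics/w7.png

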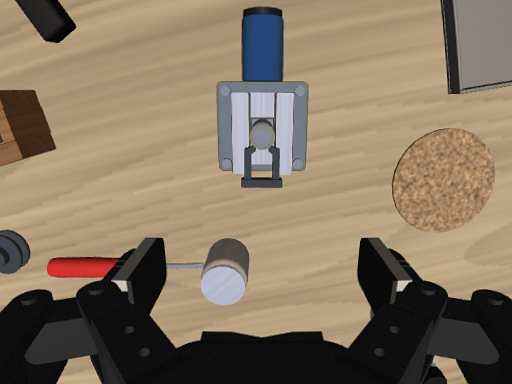

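The view shows the clip clear of the shaft with jaws at (250-275,150-180) and the bridge at (261,182), just past the fork ends. Its centre is at about x=39, y=-0.4. I'll grip the bridge ends with the pads mostly beyond the fork ends.

Call:
carry_out:
  targets:
    - [-8.9,-0.5,20,0,0,0,0]
    - [0,0,35,0,0,0,0]
    - [0,0,35,0,0,0,40]
    - [0,0,30,0,0,0,80]
    - [0,0,12.5,0,0,0,80]
  force: 40

```text
clock: 12.63
position: [0.5552, 0.0062, 0.0951]
tool_rot: [-3.14, -0.004, 2.928]
force: [0.0, 0.4, 0.0]
grip_width: 0.0588
```

Call:
carry_out:
  targets:
    - [0,0,0,0,0,0,80]
    - [0,0,0,0,0,0,120]
    - [0,0,0,0,0,0,200]
    - [0,0,0,0,0,0,200]
    - [0,0,0,0,0,0,200]

```text
clock: 13.05
position: [0.5579, 0.0067, 0.1003]
tool_rot: [3.141, 0.002, 2.926]
force: [0.4, 0.8, 3.4]
grip_width: 0.0324
```

Call:
carry_out:
  targets:
    - [0,0,0,0,0,0,255]
    - [0,0,0,0,0,0,255]
    - [0,0,0,0,0,0,255]

```text
clock: 13.3
position: [0.558, 0.0067, 0.0999]
tool_rot: [3.141, 0.002, 2.926]
force: [1.7, -0.2, 7.8]
grip_width: 0.0321
```

```bash
python3 g.py; python3 w.py w8|tail -3; python3 m3.py w8
```

```text
t 13.3 p [558.    6.7  99.9] TCP in drive x,y 48.8 -0.0 tip x 34.8 tip z 23.9 rot [1.7997e+02 1.2000e-01 1.6767e+02] F [ 1.7 -0.2  7.8] M [-0.18 -0.19  0.04]
0.098 0.108 9762 mean [507.7  17.9] z 0.1044 [522.3  13.6] [54.6 91.6] 77.6
0.11 0.1165 3554 mean [540.   10.8] z 0.1131 [541.   15.6] [53.8 69.1] 52.0
0.1175 0.126 2892 mean [521.5  14.8] z 0.1211 [541.   15.7] [53.8 69.3] 52.6
100 463 x [12.7 23.2 33.9] y [-24.7  15.8  24.7]
104 1813 x [12.4 24.2 48.9] y [-24.   -1.7  24.1]
108 721 x [14.9 35.7 55. ] y [-21.8   1.   21.7]
112 2576 x [12.5 36.  47.1] y [-17.6  -0.3  17.5]
116 243 x [35.7 36.7 57. ] y [-23.3  16.   24.3]
120 282 x [35.8 36.6 56.9] y [-22.8  16.   24.5]
[[261.99253556 212.48454273]] [[261.98112528 218.92464346]]
```

View pics/w8.png

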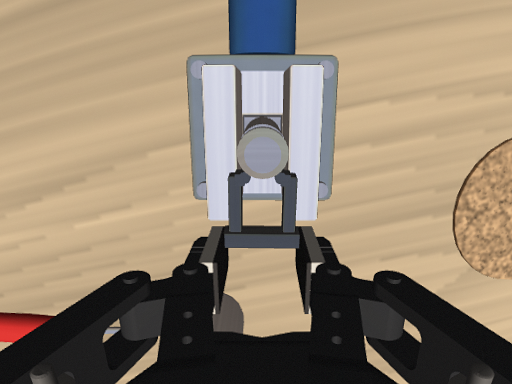

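The pads hold the bridge ends at (225,237) and (300,237), clear of the forks. I'll draw 14 mm along +x, lift and carry to the tray.

Call:
carry_out:
  targets:
    - [-4,0,0,0,0,0,255]
    - [-5,0,0,0,0,0,255]
    - [-5,0,0,0,0,0,255]
    - [0,0,-10,0,0,0,255]
    - [0,0,-30,0,0,0,255]
  force: 60

```text
clock: 13.77
position: [0.5691, 0.0036, 0.1368]
tool_rot: [-3.14, -0.005, 2.926]
force: [0.3, 0.5, 0.7]
grip_width: 0.0317
```

Call:
carry_out:
  targets:
    - [0,0,-35,0,0,0,255]
    - [18.7,31.1,0,0,0,0,255]
    - [18.7,31.1,0,0,0,0,255]
    - [18.7,31.1,0,0,0,0,255]
    - [18.7,31.1,0,0,0,0,255]

```text
clock: 14.18
position: [0.5237, 0.1426, 0.1749]
tool_rot: [3.141, 0.001, 2.926]
force: [1.2, 0.7, -0.9]
grip_width: 0.0313
```

Call:
carry_out:
  targets:
    - [18.7,31.1,0,0,0,0,255]
    - [18.7,31.1,0,0,0,0,255]
    - [18.7,31.1,0,0,0,0,255]
    - [18.7,31.1,0,0,0,-0.95,255]
    - [0,0,0,0,0,-0.95,255]

```text
clock: 14.6
position: [0.4747, 0.2862, 0.1745]
tool_rot: [3.139, -0.001, 3.137]
force: [-0.3, 0.2, 0.3]
grip_width: 0.0311
```

Call:
carry_out:
  targets:
    - [0,0,0,0,0,0,255]
    - [0,0,0,0,0,0,255]

```text
clock: 14.77
position: [0.478, 0.2784, 0.1744]
tool_rot: [-3.141, 0.0, 3.123]
force: [-0.6, -0.4, -0.5]
grip_width: 0.031
```

```bash
python3 g.py; sed -e 's/^for lo.*/for lo,hi in ((.002,.008),(.02,.028),(.17,.185),(.185,.195)):/' -e 's/\.508/.456/;s/-\.0155/-.279/' -e 's/<.075/<.09/' w.py > w9.py;python3 w9.py w9
```

```text
t 14.7667 p [478.  278.4 174.4] TCP in drive x,y -87.5 248.2 tip x -101.5 tip z 98.4 rot [-1.7999e+02  1.0000e-02  1.7891e+02] F [-0.6 -0.4 -0.5] M [-0.07  0.02 -0.05]
14.8167 [0.4783 0.2778 0.1744] [-1.7998e+02  1.0000e-02  1.7880e+02] [-0.7   0.48  0.09  1.85 -0.06  0.81  0.97]
depth ok 0.9959208170572916
0.002 0.008 11242 mean [448.7 282.5] z 0.0045 [449.7 278.6] [156.2 173.9] 12.3
0.02 0.028 2308 mean [448.9 282.7] z 0.0241 [456.3 282.2] [100.8 130.3] 88.9
0.17 0.185 771 mean [461.2 279.4] z 0.1826 [465.7 281.2] [51.3 55.3] 62.0
0.185 0.195 3683 mean [460.7 278.9] z 0.1871 [465.7 276.8] [55.4 51.9] 26.9
```

View pics/w9.png

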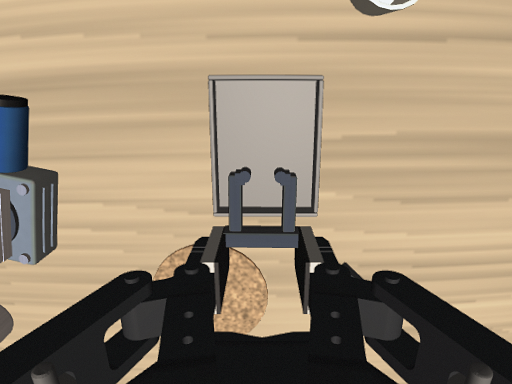

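The clip is held level and the tray is centred near (456, 281). I'll lower it and release.

Call:
carry_out:
  targets:
    - [0,2.3,35,0,0,0,255]
    - [0,0,35,0,0,0,255]
    - [0,0,35,0,0,0,255]
    - [0,0,35,0,0,0,255]
    - [0,0,18,0,0,0,255]

```text
clock: 15.23
position: [0.4773, 0.2789, 0.0128]
tool_rot: [-3.139, -0.002, 3.12]
force: [0.2, -1.0, -1.0]
grip_width: 0.0315
```

Call:
carry_out:
  targets:
    - [0,0,6,0,0,0,255]
    - [0,0,0,0,0,0,255]
    - [0,0,0,0,0,0,255]
    - [0,0,0,0,0,0,130]
    - [0,0,0,0,0,0,110]

```text
clock: 15.65
position: [0.4788, 0.2814, 0.0115]
tool_rot: [3.14, 0.002, 3.124]
force: [-0.3, 0.6, 0.1]
grip_width: 0.0485
```

Call:
carry_out:
  targets:
    - [0,0,0,0,0,0,110]
    - [0,0,-20,0,0,0,110]
    - [0,0,-35,0,0,0,60]
    - [0,0,-38,0,0,0,0]
    - [0,0,-38,0,0,0,0]

```text
clock: 16.07
position: [0.4777, 0.2809, 0.143]
tool_rot: [3.142, -0.0, 3.125]
force: [-0.2, 0.1, 0.2]
grip_width: 0.0822
```

Call:
carry_out:
  targets:
    - [0,0,-38,0,0,0,0]
    - [0,0,-25,0,0,0,0]
    - [0,0,0,0,0,0,0]
    - [0,0,0,0,0,0,0]

```text
clock: 16.4
position: [0.4785, 0.2815, 0.206]
tool_rot: [3.139, 0.003, 3.125]
force: [0.0, -0.5, -0.4]
grip_width: 0.0856
```

```bash
sed -i 's/(.17,.185),(.185,.195)/(.0095,.018)/' w9.py;python3 w9.py w10
```

```text
16.45 [0.4779 0.2811 0.2046] [1.7995e+02 5.0000e-02 1.7906e+02] [-0.71  0.44  0.09  1.82 -0.05  0.88  0.96]
depth ok 0.9957936604817709
0.002 0.008 9983 mean [453.2 282. ] z 0.0045 [453.8 277.7] [174.8 175.5] 87.5
0.02 0.028 1997 mean [454.1 282. ] z 0.0241 [456.3 282.4] [101.1 130.3] 88.9
0.0095 0.018 1035 mean [471.2 282.4] z 0.0133 [456.5 282.3] [ 93.8 122.9] 88.7
```

View pics/w10.png

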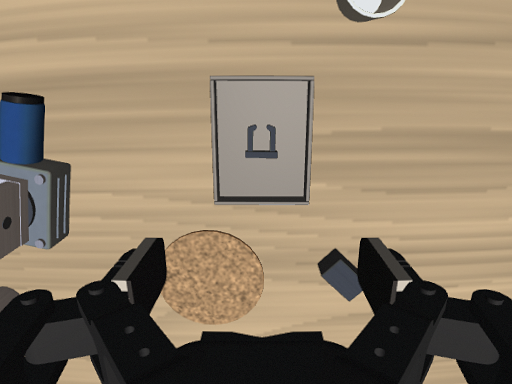

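The clip lies flat in the tray at (262,142). I'll measure the pad from this picture and move to the yoke.

Call:
carry_out:
  targets:
    - [-4.6,-32.9,0,0,0,0,0]
    - [-4.6,-32.9,0,0,0,0,0]
    - [-4.6,-32.9,0,0,0,0,0]
    - [-4.6,-32.9,0,0,0,0,0]
    - [-4.6,-32.9,0,0,0,0,0]

```text
clock: 16.87
position: [0.4975, 0.1145, 0.203]
tool_rot: [-3.141, -0.002, 3.125]
force: [1.6, 0.7, 0.3]
grip_width: 0.0855
```

Call:
carry_out:
  targets:
    - [-4.6,-32.9,0,0,0,0,0]
    - [-4.6,-32.9,0,0,0,0,0]
    - [-4.9,-33.2,0,0,0,0.95,0]
    - [0,0,0,0,0,0.94,0]
    - [0,0,0,0,0,0,0]

```text
clock: 17.28
position: [0.5102, 0.015, 0.203]
tool_rot: [-3.14, -0.001, 2.919]
force: [0.6, 1.8, -0.1]
grip_width: 0.0856
```

Call:
carry_out:
  targets:
    - [0,0,0,0,0,0,0]
    - [0,0,0,0,0,0,0]

```text
clock: 17.45
position: [0.5103, 0.0181, 0.2034]
tool_rot: [-3.141, -0.001, 2.932]
force: [0.5, -0.1, 0.1]
grip_width: 0.0855
```

```bash
cat > pad.py <<'E'
from h import *
for n in ('w3','w7','w10'):
    f=dict(np.load(n+'.npz')); P=cloud(f); hsv=cv2.cvtColor(f['color'],cv2.COLOR_RGB2HSV)
    near=np.hypot(P[...,0]-.623,P[...,1]-.216)<.085
    m=(near&(hsv[...,1]>105)&(abs(P[...,2]-.005)<.006)).astype(np.uint8)
    m=cv2.morphologyEx(m,cv2.MORPH_OPEN,np.ones((3,3),np.uint8)); m=cv2.morphologyEx(m,cv2.MORPH_CLOSE,np.ones((7,7),np.uint8))
    cs,_=cv2.findContours(m,0,1); C=max(cs,key=cv2.contourArea)
    W=(onplane(f,C[:,0,:],.005)[:,:2]*1000).astype(np.float32)
    e=cv2.minEnclosingCircle(W); el=cv2.fitEllipse(W); print(n,np.round(e[0],1),round(e[1],1),'ell',np.round(el[0],1),np.round(el[1],1))
E
python3 pad.py; python3 g.py; python3 w.py w11
```

```text
t 17.45 p [510.3  18.1 203.4] TCP in drive x,y -0.2 0.8 tip x -14.2 tip z 127.4 rot [-1.7999e+02 -6.0000e-02  1.6800e+02] F [ 0.5 -0.1  0.1] M [ 0.02 -0.02  0.03]
17.5 [0.5104 0.0181 0.2036] [-1.8000e+02 -5.0000e-02  1.6798e+02] [-0.3   0.38  0.2   1.93 -0.1   0.83  1.31]
depth ok 0.996246337890625
0.035 0.045 4430 mean [485.4  22.9] z 0.043 [495.5  20.5] [ 90.3 122.4] 77.9
0.098 0.108 3230 mean [508.7  17.8] z 0.1043 [510.8  17.2] [50.2 68.3] 77.7
0.11 0.1165 23 mean [503.   18.2] z 0.1151 [504.1  18.4] [18.3  6. ] 80.6
0.1175 0.126 566 mean [510.2  17.4] z 0.121 [511.   17.1] [19.8 19.1] 83.5Traceback (most recent call last):
  File "pad.py", line 7, in <module>
    cs,_=cv2.findContours(m,0,1); C=max(cs,key=cv2.contourArea)
                                    ~~~^^^^^^^^^^^^^^^^^^^^^^^^
ValueError: max() iterable argument is empty
```

Call:
carry_out:
  targets:
    - [-0.5,-0.8,20,0,0,0.05,0]
    - [0,0,35,0,0,0,0]
    - [0,0,35,0,0,0,0]
    - [0,0,30,0,0,0,0]
    - [0,0,12.5,0,0,0,0]
  force: 80

```text
clock: 17.92
position: [0.5092, 0.0171, 0.068]
tool_rot: [-3.141, -0.004, 2.926]
force: [-0.3, 0.1, 0.5]
grip_width: 0.0853
```

Call:
carry_out:
  targets:
    - [0,0,0,0,0,0,40]
    - [0,0,0,0,0,0,100]
    - [0,0,0,0,0,0,255]
    - [0,0,0,0,0,0,255]
    - [0,0,0,0,0,0,255]

```text
clock: 18.33
position: [0.5117, 0.0164, 0.0728]
tool_rot: [3.141, 0.002, 2.923]
force: [-0.5, 0.4, 8.4]
grip_width: 0.0489
```

Call:
carry_out:
  targets:
    - [0,0,0,0,0,0,255]
    - [0,0,0,0,0,0,255]

```text
clock: 18.5
position: [0.5118, 0.0164, 0.0728]
tool_rot: [3.141, 0.002, 2.922]
force: [-1.4, 0.9, 10.6]
grip_width: 0.0492
```

```bash
python3 g.py; cat > pad.py <<'E'
from h import *
for n in ('w3','w7','w10'):
    f=dict(np.load(n+'.npz')); P=cloud(f)
    near=np.hypot(P[...,0]-.623,P[...,1]-.216)
    hsv=cv2.cvtColor(f['color'],cv2.COLOR_RGB2HSV); z=P[...,2]
    print(n,'in',np.median(hsv[near<.05],0),np.nanmedian(z[near<.05]).round(4),'out',np.median(hsv[(near>.08)&(near<.1)],0),np.nanmedian(z[(near>.08)&(near<.1)]).round(4))
    m=(near<.09)&(z>.0032)&(z<.01); q=(P[m][:,:2]*1000).astype(np.float32)
    H=cv2.convexHull(q)
    if len(q)>50: print(len(q),q.mean(0).round(1),np.round(cv2.minEnclosingCircle(q)[0],1),cv2.minEnclosingCircle(q)[1],np.round(cv2.fitEllipse(H),1) if 0 else cv2.fitEllipse(H))
E
python3 pad.py
```

```text
t 18.5 p [511.8  16.4  72.8] TCP in drive x,y 1.5 -0.5 tip x -12.5 tip z -3.2 rot [1.7994e+02 1.1000e-01 1.6745e+02] F [-1.4  0.9 10.6] M [0.29 0.32 0.09]
w3 in [ 16. 103. 206.] 0.0053 out [ 18.  74. 224.] 0.0004
8050 [620.1 215.8] [622.8 217. ] 65.41578674316406 ((622.7393188476562, 216.9525604248047), (128.72552490234375, 129.67333984375), 135.19972229003906)
w7 in [ 16. 104. 166.] 0.0054 out [ 18.  78. 184.] 0.0003
8264 [620.3 215.9] [618.3 230.6] 79.08320617675781 ((619.6224975585938, 218.70018005371094), (127.32386779785156, 145.99583435058594), 75.65459442138672)
w10 in [ 16. 104. 172.] 0.0055 out [ 18.  78. 190.] 0.0005
7605 [620.1 220.1] [612.9 219.8] 75.31494140625 ((615.5035400390625, 221.5674591064453), (125.94559478759766, 151.72727966308594), 68.80572509765625)
```

Call:
carry_out:
  targets:
    - [0,0,-6,0,0,0,255]
    - [0,0,-12,0,0,0,255]
    - [0,0,-20,0,0,0,255]
    - [0,0,-28,0,0,0,255]
    - [0,0,-30,0,0,0,255]

```text
clock: 18.92
position: [0.5106, 0.0161, 0.1688]
tool_rot: [-3.141, -0.001, 2.922]
force: [-0.1, 1.4, -3.2]
grip_width: 0.0486
```

Call:
carry_out:
  targets:
    - [0,0,0,0,0,0,255]
    - [0,0,0,0,0,0,255]

```text
clock: 19.08
position: [0.5117, 0.0163, 0.1692]
tool_rot: [3.14, 0.003, 2.922]
force: [0.6, 0.2, -4.7]
grip_width: 0.0487
```

```bash
python3 g.py; sed 's/^for lo.*/for lo,hi in ((.035,.045),(.117,.125),(.194,.210)):/;s/<.075/<.06/' w.py>w12.py; python3 w12.py w12
```

```text
t 19.0833 p [511.7  16.3 169.2] TCP in drive x,y 1.5 -0.6 tip x -12.5 tip z 93.2 rot [179.92   0.18 167.43] F [ 0.6  0.2 -4.7] M [ 0.03  0.03 -0.  ]
19.1333 [0.511  0.0163 0.1679] [1.7997e+02 5.0000e-02 1.6744e+02] [-0.29  0.43  0.19  1.97 -0.12  0.75  1.32]
depth ok 0.996063232421875
0.035 0.045 4216 mean [481.   23.7] z 0.0431 [502.   18.8] [ 90.8 106.6] 76.9
0.117 0.125 220 mean [516.   16.1] z 0.1211 [516.8  15.9] [18.2  8. ] 78.9
0.194 0.21 11971 mean [503.2  18.2] z 0.2008 [508.8  17. ] [76.6 64.5] 77.2
```

View pics/w12.png

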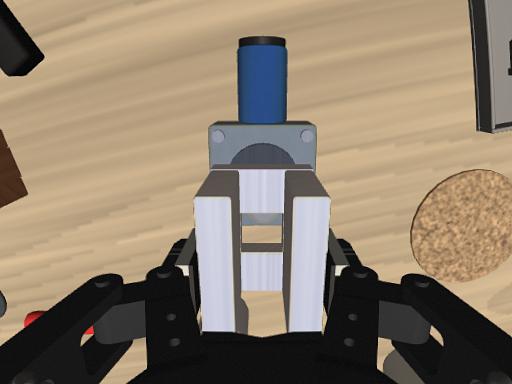

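The yoke is lifted clear and held level, with fork tops at 201 mm and the shaft below. I'll carry it to the pad at (622.7, 217.0).

Call:
carry_out:
  targets:
    - [-9.4,31.3,0,0,0,0,255]
    - [-9.4,31.3,0,0,0,0,255]
    - [-9.4,31.3,0,0,0,0,255]
    - [-9.4,31.3,0,0,0,0,255]
    - [-9.4,31.3,0,0,0,0,255]

```text
clock: 19.55
position: [0.5908, 0.16, 0.166]
tool_rot: [-3.14, -0.002, 2.922]
force: [0.9, -0.3, -2.6]
grip_width: 0.049
```

Call:
carry_out:
  targets:
    - [-9.4,31.3,0,0,0,0,255]
    - [-9.6,31.3,0,0,0,0,255]
    - [0,0,0,0,0,0,255]
    - [0,0,0,0,0,0,255]
    - [0,0,0,0,0,0,255]

```text
clock: 19.97
position: [0.6224, 0.2149, 0.1659]
tool_rot: [-3.14, -0.002, 2.922]
force: [-0.1, -0.5, -2.4]
grip_width: 0.0489
```

```bash
python3 g.py; cat > y.py <<'E'
import sys
from h import *
f=grab('wrist'); n=sys.argv[1]; np.savez(n,**f); save(n,f); P=cloud(f); z=P[...,2]; zt=float(sys.argv[2])
m=(abs(z-zt)<.003)&(np.hypot(P[...,0]-.623,P[...,1]-.217)<.06); q=(P[m][:,:2]*1000).astype(np.float32)
a=np.radians(-12.4); U=np.array([[np.cos(a),np.sin(a)],[-np.sin(a),np.cos(a)]]); L=q@U.T; h=np.percentile(L,[.5,99.5],axis=0)
print('forks z',np.median(z[m]).round(4),len(q),'extent',(h[1]-h[0]).round(1),'centre',(h.mean(0)@U).round(1))
E
python3 y.py w13 .2008; sed -i "s/('w3','w7','w10')/('w13',)/" pad.py; python3 pad.py
```

```text
t 19.9667 p [622.4 214.9 165.9] TCP in drive x,y 67.1 217.1 tip x 53.1 tip z 89.9 rot [-1.7989e+02 -1.0000e-01  1.6741e+02] F [-0.1 -0.5 -2.4] M [-0.01 -0.03 -0.02]
forks z 0.1982 3617 extent [56.8 70. ] centre [616.6 216. ]
w13 in [100.  25.  49.] 0.2162 out [ 18.  78. 188.] 0.0005
7937 [602.8 222.7] [615.3 213.7] 71.97184753417969 ((616.8472290039062, 216.40635681152344), (128.5270538330078, 144.71449279785156), 109.25273132324219)
```

Call:
carry_out:
  targets:
    - [-0.7,1.4,30,0,0,0,255]
    - [0,0,35,0,0,0,255]
    - [0,0,35,0,0,0,255]
    - [0,0,20,0,0,0,255]
    - [0,0,10,0,0,0,255]

```text
clock: 20.43
position: [0.6224, 0.2151, 0.0343]
tool_rot: [-3.139, -0.003, 2.921]
force: [0.7, 0.2, -2.4]
grip_width: 0.049
```

Call:
carry_out:
  targets:
    - [0,0,4,0,0,0,255]
    - [0,0,1.5,0,0,0,255]
    - [0,0,0,0,0,0,255]

```text
clock: 20.68
position: [0.6248, 0.2167, 0.0331]
tool_rot: [3.141, 0.001, 2.922]
force: [0.0, -0.1, -2.7]
grip_width: 0.0485
```

```bash
python3 g.py; python3 y.py w14 .0630
```

```text
t 20.6833 p [624.8 216.7  33.1] TCP in drive x,y 69.1 219.3 tip x 55.1 tip z -42.9 rot [1.7996e+02 7.0000e-02 1.6740e+02] F [ 0.  -0.1 -2.7] M [ 0.03 -0.05  0.  ]
forks z 0.0646 10438 extent [58.3 70.9] centre [619.1 217.9]
```

Call:
carry_out:
  targets:
    - [1,0,1.5,0,0,0,255]
    - [0,0,1.5,0,0,0,255]
    - [0,0,0,0,0,0,255]

```text
clock: 20.98
position: [0.6236, 0.2173, 0.0299]
tool_rot: [3.141, 0.001, 2.922]
force: [-1.5, 0.3, 3.4]
grip_width: 0.0491
```

```bash
python3 g.py; python3 y.py w15 .0610
```

```text
t 20.9833 p [623.6 217.3  29.9] TCP in drive x,y 67.8 219.7 tip x 53.8 tip z -46.1 rot [1.7995e+02 6.0000e-02 1.6743e+02] F [-1.5  0.3  3.4] M [0.05 0.17 0.03]
forks z 0.0614 10412 extent [58.2 70.2] centre [617.9 218.4]
```

Contact: Fz reversed by about 6 N and the fork tops are at 61 mm, which equals 5+56. I'll release, rise straight up and check.

Call:
carry_out:
  targets:
    - [0,0,0,0,0,0,40]
    - [0,0,0,0,0,0,0]
    - [0,0,0,0,0,0,0]
    - [0,0,0,0,0,0,0]
    - [0,0,-15,0,0,0,0]

```text
clock: 21.45
position: [0.6217, 0.2165, 0.042]
tool_rot: [-3.139, -0.003, 2.922]
force: [-0.1, 0.2, -0.2]
grip_width: 0.0853
```

Call:
carry_out:
  targets:
    - [0,0,-35,0,0,0,0]
    - [0,0,-38,0,0,0,0]
    - [0,0,-38,0,0,0,0]
    - [0,0,-38,0,0,0,0]
    - [0,0,-36,0,0,0,0]

```text
clock: 21.87
position: [0.623, 0.2168, 0.2326]
tool_rot: [3.141, 0.001, 2.922]
force: [0.5, 0.5, -0.5]
grip_width: 0.0852
```

Call:
carry_out:
  targets:
    - [20,0,0,0,0,0,0]
    - [20,0,0,0,0,0,0]
    - [0,0,0,0,0,0,0]
    - [0,0,0,0,0,0,0]

```text
clock: 22.2
position: [0.5837, 0.2261, 0.2305]
tool_rot: [3.141, 0.001, 2.923]
force: [0.7, -0.1, 0.7]
grip_width: 0.085
```

```bash
python3 g.py; python3 y.py w16 .0610; sed "s/('w13',)/('w16',)/" pad.py>pad2.py; python3 pad2.py
cat > e.py <<'E'
from h import *
f=grab('top'); save('top2',f); o=dict(np.load('top.npz')); P=cloud(f)
d=cv2.absdiff(cv2.GaussianBlur(f['color'],(5,5),0),cv2.GaussianBlur(o['color'],(5,5),0)).max(2)>40
for r in cv2.connectedComponentsWithStats(d.astype(np.uint8))[2][1:]:
    if r[4]>25: print('changed',r)
cv2.imwrite('pics/f.png',np.hstack([cv2.resize(cv2.imread('pics/w16.png'),(400,300)),cv2.resize(cv2.imread('pics/top2.png'),(400,300))]))
E
python3 e.py
```

```text
t 22.2 p [583.7 226.1 230.5] TCP in drive x,y 26.9 219.8 tip x 12.9 tip z 154.5 rot [1.7994e+02 4.0000e-02 1.6747e+02] F [ 0.7 -0.1  0.7] M [-0.01 -0.01 -0.01]
forks z 0.0613 1774 extent [66.7 49.7] centre [621.8 217.4]
w16 in [ 16.  45. 180.] 0.0162 out [ 18.  77. 178.] 0.001
6111 [614.9 219.2] [628.3 214.7] 75.85750579833984 ((622.9856567382812, 217.40663146972656), (127.3558120727539, 138.42237854003906), 142.87982177734375)
changed [119 109  25  12  71]
changed [   92   108   140   256 12212]
changed [127 168  15  14 114]
changed [228 192  17  18 178]
changed [   0  289  229   95 7521]
changed [229 348   9   6  37]
changed [247 348  16  19 116]
changed [273 355  11  19 125]
changed [237 361  24  23 247]
changed [266 368  17  16 133]
changed [264 375   8   9  48]
```

View pics/f.png

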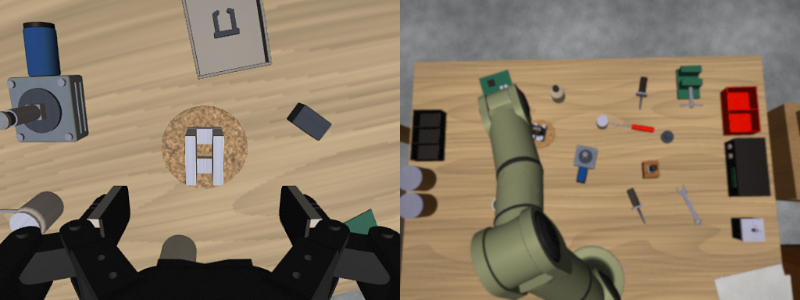

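The last view shows the yoke upright and centred on the cork, and the clip in the tray. Only the arm and drive areas changed in the top view. Handing in.

```bash
python3 -c "
from workcell import bot
print(bot.job_done())"
```

```text
the job is handed in; nothing more can be done
None
```

The job is done and handed in at about 22 s of the 72 s allowed. I slid the wedge into the gap and the clip came free after about 19 mm. I put the wedge back in its stand and the clip in the tray, then lifted the yoke onto the cork pad.

**Last checks:**
- **Wedge:** the shoulder top is at 68 mm and the handle top at 128 mm, the same as before I took it.
- **Clip:** it lies flat inside the tray, and the gripper only touched it once it was free of the shaft.
- **Yoke:** it stands upright, forks up, with fork tops at 61 mm (the expected 5 + 56). Its centre is at (621.8, 217.4) mm against the pad's (622.7, 217.0), so about 1 mm off.
- **Other objects:** the top view showed changes only where the arm and drive are. The arm hid the steel block there, but the last wrist view shows it beside the pad, and I never went near it.
- **Forces:** my readings stayed at or below about 15 N at the wrist. I only read force at the end of each call, so brief peaks between readings would not show.

**Checks that disagreed:** the pad centre from the last picture fitted poorly because the yoke and fingers covered part of it. I used the clean fit from an earlier wrist view (radius 65 mm), which agrees with the top camera to about 2 mm. One shoulder-width reading on the returned wedge came out at 46 mm instead of 38. I took it for a stray edge point, since the heights and the handle all matched.

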